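# Index the brazing turntable, peel a sticky brass leaf and hold it over the firebrick

## Task

First turn the round steel turntable by its black upright handle, anticlockwise seen from above, until it clicks into the notch where the firebrick lies under the brazing torch. Then take the top brass leaf off its tacky stack by gripping the raised rib near the stem end and lifting that end first, so that it peels away towards the tip and the leaves below stay where they are, and carry it to the firebrick. Finish while still holding it there, still and level, hollow side down, centred over the firebrick and about 8 cm above it, without bumping the torch, the small sculpture or the things lying about.

Things in the scene. Friction and masses are not known exactly. Their poses are not given: they have to be found in the camera images.
- platter (a joint): turn of the steel platter (disc 300 mm across, top face 56 mm above the table), rad, growing anticlockwise seen from above. 0: in the notch with the firebrick under the torch; other notches at -1.571 and 1.571; stops at -1.9, 1.9. Starts 0.8 to 1.45 short of 0. Stays where left (1 to 2 N of drag at the handle). Humps 0.04 either side of a notch take 4 N more to pass; between them it is drawn in
- turntable_axis (a point): point on the platter's turning axis, on the platter's top face, 56 mm above the table; its x axis is the turntable base's x axis (towards the torch's post), its z axis is up
- handle_center (a point): centre of the black, round, upright turning handle: 24 mm across, 60 mm tall (28 mm below to 28 mm above this point), 122 mm from the turning axis, 104 mm above the table. Its sleeve spins freely on its pin. Seen from above the firebrick follows it 90 degrees anticlockwise round the platter, the sculpture 90 degrees clockwise
- brick_top (a point): centre of the top face of the pale sand-coloured firebrick fixed on the platter (104 x 96 x 32 mm), 88 mm above the table, 85 mm from the turning axis; turns with the platter
- turntable: cast green base of the turntable; origin on the table under the turning axis
- sculpture: small ball of brass leaves, 90 mm across and about 115 mm tall, on a spindle on the platter opposite the firebrick, 88 mm from the axis; fragile, not to be touched. Origin under its middle, on the platter's face
- torch: unlit brass brazing torch, 185 mm long, clamped level to a 158 mm tall post (225 mm from the turning axis along the base's x); fixed to the turntable base, origin as turntable
- torch_tip (a point): copper tip of the torch, 122 mm above the table, 80 mm along the base's +x from the spot over which the firebrick's centre comes to lie; the torch runs from here along the base's +x at about that height
- leaf1_rib (a point): point to grip on the top brass leaf: half-way up its raised hollow midrib, 65 mm from the leaf's middle towards the stem. The rib is 16 mm high above the blade here, 13 mm wide at its foot and 9.5 mm at its top, and the leaf's blade (50 mm wide here) lies 8 mm below this point. Axes as leaf1
- leaf1: top leaf: 2 mm brass, 0.13 to 0.18 kg, lens-shaped blade 170 x 88 mm, halves falling 9 degrees from a straight midrib. Origin: middle of the blade, on the crease at blade height; x along the midrib to the tip, z out of the ribbed side. Lies level, held by tacky lacquer in the rib: turned 0.2 rad about its tip, stem end up (about 8 N at the rib), it is free; straight up it takes 10 to 15 N
- leaf1_stem (a point): stem end of the top leaf's rib, half-way up, 115 mm from the leaf's origin; the rib keeps its full height from here to 40 mm short of the origin, then falls to 2 mm at the tip
- leaf1_tip (a point): pointed tip of the top leaf, 85 mm from the origin
- leaf2_tip (a point): tip of the next leaf below, the same shape, nested 2 mm lower, lying loose on those under it
- leaf2_stem (a point): stem end of that next leaf's rib, half-way up
- leaf2: next leaf below the top one; origin and axes as for the top leaf
- former: hardwood former (166 x 62 mm, 50 mm high with a roof-shaped top) on a 215 x 85 mm steel plate, fixed to the bench; four leaves lie nested on it, the two lowest stuck fast. Origin on the table under its middle, x towards the leaves' tips
- flux_jar: bystander: white jar with yellow lid, 60 mm across, 62 mm tall; origin under its centre
- wire_brush: bystander: wire brush with wooden back, 200 mm long, lying
- hammer: bystander: hammer, 260 mm long, lying
- pliers: bystander: pliers with red grips, 155 mm long, lying
- rod_tin: bystander: steel tin, 72 mm across, 85 mm tall, brazing rods standing in it up to 160 mm high
- brick_offcut: bystander: offcut of firebrick, 75 x 60 x 32 mm
Not all that is in view belongs to the job. What is shaped like the leaf1 but purple is not meant.

How it is judged:
On the way, in this order (a step that is already met when the one before it is completed fails the run):
1. the turntable rests in the notch with the firebrick under the torch (within 3 degrees) while the top leaf still lies on the stack (value of joint platter between -0.05 and 0.05 rad and velocity of joint platter between -0.1 and 0.1 rad/s and distance between leaf1_stem and leaf2_stem below 0.012 m), for 0.3 s.
2. the top leaf is peeled: its stem end is at least 25 mm clear of the leaf below while its tip is still within 20 mm of the tip below (z of leaf1_stem in the frame of leaf2_stem above 0.025 m and distance between leaf1_tip and leaf2_tip below 0.02 m), for 0.1 s.
At the end, for the whole second after the job is handed in: Firebrick in its notch under the torch (0.05 rad); top leaf held by the fingers alone, at rest, within 35 mm of the brick centre seen from above, 45 to 120 mm above the brick, level within 0.30 rad, ribbed side up; next leaf within 12 mm of where it was (value of joint platter between -0.05 and 0.05 rad and horizontal distance between leaf1 and brick_top below 0.035 m and z of leaf1 in the frame of brick_top between 0.045 and 0.12 m and angle between leaf1's own z axis and vertical below 0.3 rad and linear speed of leaf1 below 0.03 m/s and contact force between leaf1 and the fingers above 2 N and contact force between leaf1 and turntable below 0.1 N and contact force between leaf1 and leaf2 below 0.1 N and distance of leaf2 from where it was at the start of the episode below 0.012 m); the arm keeps its last pose, push and grip.
It fails at once if the sculpture is pushed with more than 3 N (contact force between sculpture and anything else above 3 N).
It fails at once if the torch is pushed with more than 3 N (contact force between torch and anything else above 3 N).
It fails at once if the next leaf is shifted or lifted by more than 15 mm (distance of leaf2 from where it was at the start of the episode above 0.015 m).
It fails at once if a thing lying about is moved by more than 30 mm (distance of any of flux_jar, wire_brush, hammer, pliers, rod_tin, brick_offcut from where it was at the start of the episode above 0.03 m).
It also fails if it takes over 56 s, if anything falls off the work surface, if the arm or the gripper's body presses on something with over 40 N, if the wrist force passes 120 N, or if a joint passes its speed limit or range.

## Robot

A 6-joint arm with a two-finger parallel gripper is mounted at the origin on the work surface. World frame = base frame: x ahead of the robot, y to its left, z up, the work surface at z = 0. Lengths are in m, angles in rad, forces in N, time in s.
With the tool pointing down it reaches from about 0.3 to 0.875 m from the base axis. Payload 6.4 kg.
Tool frame: the origin (TCP) lies midway between the tips of the shut fingers; the grasp point (between the pads) lies ctrl.grip_depth behind it (ctrl.grip_depth is the distance from the TCP to the grasp point, in m); x points along the fingers, y is the direction in which the jaws open and shut, and the axes are right-handed (so a half turn about x gives the same grasp; the last joint's range is limited). The gripper opens to 85 mm and grips with 20 to 120 N. Pads are 22 mm wide; open, the fingers measure 114 mm over their backs; the gripper's body (76 mm by 85 mm) begins 54 mm behind the grasp point. The pads swing forward as they close: fully open they stand 13 mm farther back than shut.
Start: joints at [1.043, 0.181, 1.607, -0, 1.354, -0.206], TCP at [0.182, 0.546, 0.231] pointing down, gripper open.
Joint ranges: [-2.99, 2.99], [-0.89, 2.07], [0.3, 2.58], [-1.14, 4.28], [0, 2.63], [-3.12, 3.12]. Speed limits (rad/s): [2.57, 2.57, 3.01, 3.14, 3.14, 3.14].

## Interface

Orientations are given as a unit quaternion [w, x, y, z].
In Python, from bench import ctrl gives the robot as it stands.
- The arm moves only by the tool carry_out, never from a script. Its argument "motion" is one flat list of numbers, 7 for each row, row after row: the turn, a rotation vector about the tool's x, y, z in degrees, then the shift along the tool's x, y, z in m, then the gripper's target within -1 to 1 (shut at 1, half-way at 0, fully open at -1). A call has 1 to 10 rows; each row shifts and turns the pose as measured when the row begins, along the tool's axes as they then stand; what a row does not reach is not made up. A row lasts 1/10 s, in which the tool goes at most 50 mm and 8.59 degrees, less where a joint would pass 70% of its speed; a pose out of reach is approached as far as the arm can. A call with a gripper value outside its range is refused whole. The fingers move at their own pace and stop on an object; the grip force is fixed at half the most. Time passes only in rows, so rows that do not move let the fingers close. It gives the time, the measured TCP pose, the force and the opening at its end, in the units of the state.
- ctrl.get_obs(): the state, without advancing time (a new reading comes with each control period).
- ctrl.camera(name): name is "scene" or "side" or "wrist"; returns the picture (420x560x3 uint8, blue, green, red); there is no depth.
- ctrl.camera_params(name): a dict with "mtx" (3x3 intrinsics, pixels), "pose" (4x4, takes a point from camera to world coordinates); the wrist camera has in their place "hand_eye" (4x4, takes a point from camera to tool coordinates, whose origin is the TCP and whose axes are the tool frame's). Camera axes: x right, y down, z forward; pixel columns grow to the right and rows downward; lengths in m; the calibration is good to about 2 mm. A picture is of the moment at which its call begins: read the wrist's pose just before it. camera_params takes no time and is no camera call.
- ctrl.hand_in(): hands the job in, once; it reports no verdict.
Trained networks look in the newest picture that a camera, given by its name, has taken for a name from the list of things; names that differ only in an ending like _2 or _b are one class to them, and where a whole thing is asked for, a point or a joint stands for the part that bears it (a point fixed in the world has none). Each returns a list of dicts, best first, with "conf" (0 to 1); they miss things now and then, are a little off and sometimes report something else, mostly with a low value. They report only what shows in the picture. A call takes as long as a camera call. They do not tell look-alikes from the thing itself.
- ctrl.boxes_of(camera, thing): "point" ([x, y, z] in m, in the coordinates of the camera as it stood for that picture, good to about 4 mm: the middle of the surface that is visible of it).
- ctrl.trace(camera, thing): "pixels" (420x560 bool, what is visible of it).
- ctrl.landmark_of(camera, thing): "point" ([x, y, z] in m, in the coordinates of the camera as it stood for that picture, good to about 4 mm: a listed point, or the origin of a listed thing).
The state is a dict: "time_s": time; "q": joint angles; "dq": joint speeds; "joint_efforts": joint torques, N m; "eef_pos": TCP position; "eef_rot": TCP orientation; "wrist_force": force on the tool from outside, world axes, zero at the start; "torque": the same for the moment, N m; "opening": opening from 0.0 (shut) to 1.0 (fully open).
Only numpy, scipy, OpenCV 4.12 (cv2) and the standard library are available. Lean on these libraries where they do the work, as an engineer would, in place of code of your own. Each camera call takes 0.05 s, during which the arm holds its last target. There are 200 camera calls.

## Working session

There is one attempt and no reset: what is moved stays moved. The work goes in short steps, Python scripts to look and compute and a tool call to move; the robot and the scene stay as the last step left them, time stands still between calls to the robot, and variables do not carry over. Pictures are saved under pics/ and viewed, about 8 in all and at most 12, crops included, and the job is handed in when it is done.

Besides the shell and the picture viewer there is one more tool, called after "Request:" in YAML: its name, and indented under it one key for each argument. carry_out: Moves the arm, as the interface text tells. Its arguments: {"type":"object","properties":{"motion":{"type":"array"}},"required":["motion"]}

```bash
mkdir -p pics
cat > h.py <<'E'
import numpy as np,cv2
from bench import ctrl
from scipy.spatial.transform import Rotation as R
def tool():
    o=ctrl.get_obs();T=np.eye(4);q=o['eef_rot'];T[:3,:3]=R.from_quat([q[1],q[2],q[3],q[0]]).as_matrix();T[:3,3]=o['eef_pos'];return T
def pose(c,T=None):
    p=ctrl.camera_params(c)
    return p['pose'] if 'pose' in p else (tool() if T is None else T)@p['hand_eye']
def lm(c,n,T=None,f='landmark_of'):
    P=np.array(pose(c,T))
    return [((P@np.append(r['point'],1))[:3].round(4).tolist(),round(r['conf'],2)) for r in getattr(ctrl,f)(c,n)[:3]]
def snap(c,fn):
    im=ctrl.camera(c);cv2.imwrite('pics/'+fn,im);return im
E
python3 - <<'E'
from h import *
o=ctrl.get_obs();print(o, ctrl.grip_depth);print(tool().round(3))
a=snap('scene','s1.png');b=snap('side','d1.png')
cv2.imwrite('pics/a1.png',cv2.resize(np.vstack([a,b]),None,fx=.71,fy=.71))
for c in('scene','side'):
  for n in ['turntable_axis','turntable','handle_center','brick_top','sculpture','torch_tip','leaf1','leaf1_rib','leaf1_stem','leaf1_tip','leaf2_tip','leaf2_stem','former','flux_jar','rod_tin','hammer','pliers','wire_brush','brick_offcut']:
    print(c,n,lm(c,n))
print(ctrl.get_obs()['time_s'])
E
```

```text
{'time_s': 0.0, 'q': array([ 1.04268747e+00,  1.81530346e-01,  1.60803217e+00, -9.76967096e-06,
        1.35380139e+00, -2.06319504e-01]), 'dq': array([ 0.00057502, -0.00199666,  0.0008272 , -0.0010569 ,  0.00069909,
       -0.00044817]), 'joint_efforts': array([ 4.59475796e-04, -4.44884670e+01, -3.51328254e+01, -2.27304186e-04,
        9.06517671e-03, -1.73481948e-05]), 'eef_pos': array([0.18155827, 0.5449883 , 0.23037849]), 'eef_rot': array([ 0.6977522 ,  0.11269302,  0.69819556, -0.1138644 ]), 'wrist_force': array([ 0.37825947,  0.20170606, -0.65731266]), 'torque': array([-0.02259998, -0.03953415,  0.0239747 ]), 'opening': 0.9969480557745993} 0.0187
[[-0.001  0.316  0.949  0.182]
 [-0.002  0.949 -0.316  0.545]
 [-1.    -0.002 -0.     0.23 ]
 [ 0.     0.     0.     1.   ]]
scene turntable_axis [([0.5389, 0.2173, 0.0501], 0.57), ([0.4538, 0.2005, 0.0878], 0.5)]
scene turntable [([0.5397, 0.2192, -0.0019], 0.67), ([0.3768, 0.4602, 0.0013], 0.61), ([0.7004, -0.3563, -0.002], 0.5)]
scene handle_center [([0.5078, 0.3399, 0.106], 0.64)]
scene brick_top [([0.4532, 0.2013, 0.0893], 0.87)]

[... 1478 characters left out ...]
, ([0.4852, -0.1536, 0.0689], 0.57), ([0.6728, 0.4534, 0.0002], 0.49)]
side leaf1_stem [([0.281, -0.3028, 0.0147], 0.67), ([0.4418, -0.1334, 0.0652], 0.56), ([0.3734, 0.4603, 0.0038], 0.25)]
side leaf1_tip [([0.6271, -0.2128, 0.0569], 0.67)]
side leaf2_tip []
side leaf2_stem []
side former [([0.5473, -0.179, 0.0016], 0.72)]
side flux_jar [([0.3925, 0.0322, -0.0002], 0.89)]
side rod_tin [([0.7699, -0.0866, -0.0037], 0.6), ([0.5462, -0.1811, 0.002], 0.26)]
side hammer [([0.4714, -0.4962, -0.0007], 0.82)]
side pliers [([0.7029, -0.3581, -0.0036], 0.6)]
side wire_brush [([0.3671, 0.4631, 0.0021], 0.59)]
side brick_offcut [([0.6728, 0.4515, -0.0019], 0.57), ([0.5484, -0.1814, -0.0025], 0.51)]
2.0
```

View pics/a1.png

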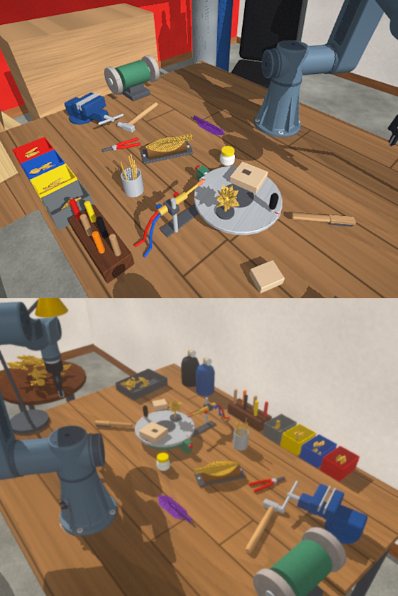

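The scene view shows the turntable right of centre with its handle on the near right, the torch on the left, the leaf stack near (165,145) and the purple decoy at (210,125). From the landmarks, the axis is at (0.539, 0.218), the handle at (0.506, 0.338) and the rib at (0.487, -0.156, 0.066). The brick needs about 79° of turn. I'll move above the handle.

Request:
carry_out:
  motion: [0,0,0,0,-0.0105,0.0415,-1,0,0,0,0,-0.0105,0.0415,-1,0,0,0,0,-0.0105,0.0415,-1,0,0,0,0,-0.0105,0.0415,-1,0,0,0,0,-0.0105,0.0415,-1,0,0,0,0,-0.0105,0.0415,-1,0,0,0,0,-0.0105,0.0415,-1,0,0,0,0,-0.0105,0.0415,-1,0,0,0,0,-0.0105,0.0415,-1,0,0,0,0,0,0,-1]

```text
time_s: 3.0
eef_pos: [0.5181, 0.3316, 0.2319]
eef_rot: [0.699, 0.112, 0.697, -0.11]
wrist_force: [-1.4, 0.8, 0.1]
opening: 1.0
```

```bash
cat >> h.py <<'E'
def rel(p): return (np.linalg.inv(tool())@np.append(p,1))[:3].round(4)
E
python3 - <<'E'
from h import *
T=tool();print(T.round(3))
snap('wrist','w1.png')
for n in ['handle_center','turntable_axis','brick_top']:
  r=lm('wrist',n,T);print(n,r,[rel(x[0]).tolist() for x in r])
print(ctrl.get_obs()['time_s'])
E
```

```text
[[ 0.003  0.311  0.951  0.518]
 [ 0.002  0.951 -0.311  0.332]
 [-1.     0.003  0.002  0.232]
 [ 0.     0.     0.     1.   ]]
handle_center [([0.5042, 0.335, 0.1074], 0.7)] [[0.1242, -0.0029, -0.0098]]
turntable_axis [([0.5356, 0.2163, 0.0552], 0.57)] [[0.176, -0.1069, 0.0577]]
brick_top [([0.456, 0.196, 0.0865], 0.9)] [[0.1448, -0.1508, -0.0115]]
3.2
```

Request:
carry_out:
  motion: [0,0,0,0.03,0,-0.006,-1,0,0,0,0.035,-0.001,-0.006,-1,0,0,0,0.035,0,0,-1,0,0,0,0.03,0,0,-1,0,0,0,0.012,0,0,-1,0,0,0,0,0,0,0.3,0,0,0,0,0,0,1,0,0,0,0,0,0,1,0,0,0,0,0,0,1,0,0,0,0,0,0,1]

```text
time_s: 4.2
eef_pos: [0.4957, 0.3487, 0.0946]
eef_rot: [0.702, 0.107, 0.697, -0.101]
wrist_force: [-0.3, 0.8, -0.1]
opening: 0.145
```

Run:
```python
from h import *
T=tool();print(T.round(3));print(ctrl.get_obs()['opening'])
a=T[:2,3]-[.539,.2178];print(np.hypot(*a),np.degrees(np.arctan2(a[1],a[0])))
```

```text
[[ 0.009  0.29   0.957  0.496]
 [ 0.008  0.957 -0.29   0.349]
 [-1.     0.01   0.006  0.095]
 [ 0.     0.     0.     1.   ]]
0.14529547157612174
0.1378357198583685 108.3003245101338
```

Run:
```python
from h import *
T=tool();print(T.round(4));o=ctrl.get_obs();print(o['opening'],o['wrist_force'],o['dq'])
a=snap('wrist','w2.png');b=snap('scene','s2.png')
cv2.imwrite('pics/a2.png',np.hstack([cv2.resize(a,(400,300)),cv2.resize(b[140:350,240:520],(400,300))]))
for c in('wrist','scene','side'):
  if c=='side':ctrl.camera(c)
  print(c,lm(c,'handle_center',T),lm(c,'brick_top',T))
o=ctrl.get_obs();print(o['opening'],o['time_s'],o['eef_pos'])
```

```text
[[ 0.009   0.2904  0.9569  0.4957]
 [ 0.0077  0.9569 -0.2904  0.3487]
 [-0.9999  0.01    0.0064  0.0946]
 [ 0.      0.      0.      1.    ]]
0.14529547157612174 [-0.26639359  0.78162295 -0.10547383] [-0.00164595 -0.01580472 -0.00877368 -0.00956178  0.02259797  0.00102111]
wrist [([0.5164, 0.34, 0.1055], 0.8)] []
scene [([0.5207, 0.3403, 0.102], 0.8), ([0.5452, -0.1795, 0.0011], 0.52)] [([0.4507, 0.208, 0.0878], 0.56)]
side [([0.517, 0.3386, 0.103], 0.59), ([0.4847, -0.1561, 0.0679], 0.38)] [([0.4537, 0.2091, 0.0917], 0.79), ([0.5389, 0.2172, -0.0035], 0.23)]
0.00013617547515688084 4.65 [0.49491401 0.34836295 0.09302547]
```

View pics/a2.png

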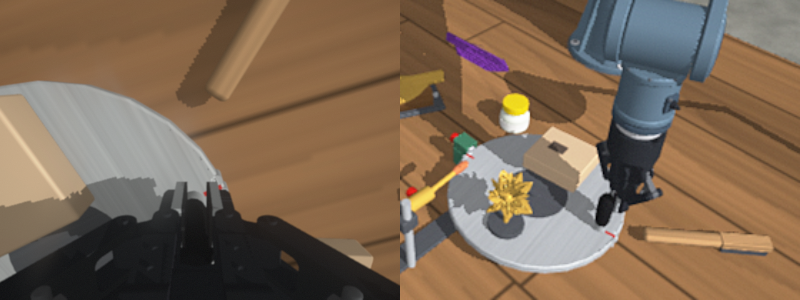

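The fingers shut beside the handle: it is now at about (0.518, 0.340), 25 mm ahead of them in tool z. I'll open, slide forward around it and regrip.

Request:
carry_out:
  motion: [0,0,0,0,0,0,-1,0,0,0,0,0,0,-1,0,0,0,0,0,0,-1,0,0,0,0,0,0,-1,0,0,0,0,0,0,-1,0,0,0,0,-0.001,0.008,-1,0,0,0,0,-0.001,0.008,-1,0,0,0,0,0,0.006,-1,0,0,0,0,0,0,-1]

```text
time_s: 5.55
eef_pos: [0.5176, 0.3392, 0.0929]
eef_rot: [0.702, 0.107, 0.697, -0.101]
wrist_force: [0.1, -0.0, 0.1]
opening: 1.0
```

Run:
```python
from h import *
T=tool();print(T.round(4));print(ctrl.get_obs()['opening'])
for c in('scene','side','wrist'):
  ctrl.camera(c)
  for r in lm(c,'handle_center',T): print(c,r,rel(r[0]))
```

```text
[[ 0.0071  0.2904  0.9569  0.5176]
 [ 0.0067  0.9569 -0.2904  0.3392]
 [-1.      0.0085  0.0048  0.0929]
 [ 0.      0.      0.      1.    ]]
0.9996131144603243
scene ([0.5196, 0.343, 0.1015], 0.54) [-0.0087  0.0044  0.0018]
side ([0.5181, 0.3379, 0.1025], 0.4) [-0.0098 -0.001   0.0024]
```

Request:
carry_out:
  motion: [0,0,0,0,0,0.001,1,0,0,0,0,0,0,1,0,0,0,0,0,0,1,0,0,0,0,0,0,1,0,0,0,0,0,0,1,0,0,0,0,0,0,1]

```text
time_s: 6.45
eef_pos: [0.5165, 0.3403, 0.0931]
eef_rot: [0.701, 0.106, 0.698, -0.1]
wrist_force: [0.2, 1.6, -0.5]
opening: 0.265
```

Run:
```python
from h import *
T=tool();print(T.round(4));o=ctrl.get_obs();print(o['opening'])
# arc plan about axis, in tool axes (fixed orientation)
ax=np.array([.539,.2178]);p=T[:2,3];a=p-ax;th=np.arctan2(a[1],a[0]);r=np.hypot(*a);print(r,np.degrees(th))
n=16;ths=np.linspace(th,np.radians(183.1),n+1)
P=ax+.122*np.c_[np.cos(ths),np.sin(ths)];print(P[-1])
P[0]=p
d=np.diff(P,axis=0);Z=np.c_[d,np.zeros(n)]@T[:3,:3];print(Z.round(4).tolist())
```

```text
[[ 0.0064  0.288   0.9576  0.5165]
 [ 0.0071  0.9576 -0.2881  0.3403]
 [-1.      0.0087  0.0041  0.0931]
 [ 0.      0.      0.      1.    ]]
0.2650376617050223
0.12458852842104945 100.40019795192178
[0.41717853 0.21120238]
[[-0.0001, -0.0078, -0.0084], [-0.0001, -0.0063, -0.009], [-0.0001, -0.0071, -0.0084], [-0.0001, -0.0078, -0.0077], [-0.0001, -0.0085, -0.007], [-0.0001, -0.0091, -0.0062], [-0.0001, -0.0096, -0.0054], [-0.0001, -0.01, -0.0045], [-0.0001, -0.0104, -0.0036], [-0.0001, -0.0107, -0.0026], [-0.0001, -0.0109, -0.0016], [-0.0001, -0.011, -0.0007], [-0.0001, -0.011, 0.0003], [-0.0001, -0.0109, 0.0013], [-0.0001, -0.0108, 0.0023], [-0.0001, -0.0105, 0.0033]]
```

Request:
carry_out:
  motion: [0,0,0,0,-0.006,-0.009,1,0,0,0,0,-0.0063,-0.009,1,0,0,0,0,-0.0071,-0.0084,1,0,0,0,0,-0.0078,-0.0077,1,0,0,0,0,-0.0085,-0.007,1,0,0,0,0,-0.0091,-0.0062,1,0,0,0,0,-0.0096,-0.0054,1,0,0,0,0,-0.01,-0.0045,1]

```text
time_s: 7.25
eef_pos: [0.4409, 0.2956, 0.0931]
eef_rot: [0.703, 0.107, 0.696, -0.098]
wrist_force: [2.6, 1.7, 1.2]
opening: 0.265
```

```bash
cat > arc.py <<'E'
from h import *
import sys
T=tool();o=ctrl.get_obs();print(o['opening'],o['wrist_force'].round(1),T.round(3).tolist())
ax=np.array([.539,.2178]);p=T[:2,3];a=p-ax;th=np.arctan2(a[1],a[0])%(2*np.pi);print(np.hypot(*a),np.degrees(th))
n=int(sys.argv[1]);ths=np.linspace(th,np.radians(float(sys.argv[2])),n+1)
P=ax+.122*np.c_[np.cos(ths),np.sin(ths)];P[0]=p
print((np.c_[np.diff(P,axis=0),np.zeros(n)]@T[:3,:3]).round(4).tolist())
E
python3 arc.py 8 183.1
python3 - <<'E'
from h import *
for c in('scene','side'):
  ctrl.camera(c)
  for n in['handle_center','brick_top','sculpture','torch_tip']: print(c,n,lm(c,n)[:2])
E
```

```text
0.26453036189830537 [2.6 1.7 1.2] [[0.012, 0.286, 0.958, 0.441], [0.011, 0.958, -0.286, 0.296], [-1.0, 0.014, 0.009, 0.093], [0.0, 0.0, 0.0, 1.0]]
0.1251715304998276 141.5694102634041
[[-0.0002, -0.0116, -0.0007], [-0.0002, -0.0107, -0.0027], [-0.0002, -0.0109, -0.0017], [-0.0002, -0.011, -0.0007], [-0.0002, -0.011, 0.0003], [-0.0001, -0.011, 0.0013], [-0.0001, -0.0108, 0.0023], [-0.0001, -0.0106, 0.0033]]
scene handle_center [([0.7706, -0.0888, 0.0006], 0.35)]
scene brick_top [([0.4816, 0.1562, 0.0904], 0.65)]
scene sculpture [([0.5945, 0.2872, 0.0555], 0.71), ([0.376, 0.4587, 0.0002], 0.68)]
scene torch_tip [([0.6219, 0.1369, 0.1197], 0.61)]
side handle_center [([0.4427, 0.2929, 0.1029], 0.43), ([0.5942, 0.2898, 0.0515], 0.36)]
side brick_top [([0.4851, 0.1572, 0.0902], 0.78), ([0.3723, 0.461, 0.0012], 0.55)]
side sculpture [([0.4426, 0.2971, 0.1052], 0.72), ([0.5938, 0.2894, 0.05], 0.55)]
side torch_tip [([0.6157, 0.1371, 0.1196], 0.81)]
```

Request:
carry_out:
  motion: [0,0,0,0,-0.0114,-0.001,1,0,0,0,0,-0.0107,-0.0027,1,0,0,0,0,-0.0109,-0.0017,1,0,0,0,0,-0.011,-0.0007,1,0,0,0,0,-0.011,0.0003,1,0,0,0,0,-0.0108,0.0013,1,0,0,0,0,-0.009,0.002,1,0,0,0,0,0,0,1]

```text
time_s: 8.55
eef_pos: [0.4148, 0.2253, 0.0931]
eef_rot: [0.702, 0.108, 0.697, -0.095]
wrist_force: [0.4, 2.0, 2.0]
opening: 0.265
```

```bash
python3 arc.py 2 182.5
python3 - <<'E'
from h import *
ax=np.array([.539,.2178])
for c in('scene','side'):
  ctrl.camera(c)
  for n,o in(('handle_center',0),('brick_top',-90),('sculpture',90)):
    print(c,n,[(p,k,round(np.degrees(np.arctan2(p[1]-ax[1],p[0]-ax[0]))%360+o,1)) for p,k in lm(c,n)[:2]])
E
```

```text
0.264940668985066 [0.4 2.  2. ] [[0.009, 0.284, 0.959, 0.415], [0.017, 0.959, -0.284, 0.225], [-1.0, 0.019, 0.004, 0.093], [0.0, 0.0, 0.0, 1.0]]
0.12438432435277277 176.55170318450325
[[-0.0001, -0.0056, 0.0039], [-0.0001, -0.006, 0.0019]]
scene handle_center [([0.4435, -0.134, 0.0642], 0.64, np.float64(254.8)), ([0.4187, 0.2283, 0.104], 0.61, np.float64(175.0))]
scene brick_top [([0.5335, 0.1355, 0.0899], 0.81, np.float64(176.2)), ([0.7701, -0.0881, 0.0007], 0.31, np.float64(217.1))]
scene sculpture [([0.5426, 0.3041, 0.0545], 0.84, np.float64(177.6))]
side handle_center [([0.4158, 0.2223, 0.1046], 0.36, np.float64(177.9))]
side brick_top [([0.5328, 0.1389, 0.0887], 0.93, np.float64(175.5))]
side sculpture [([0.5439, 0.3074, 0.0533], 0.58, np.float64(176.9))]
```

Request:
carry_out:
  motion: [0,0,0,0,-0.004,0.001,1,0,0,0,0,0,0,1]

```text
time_s: 9.15
eef_pos: [0.4148, 0.2234, 0.093]
eef_rot: [0.702, 0.108, 0.698, -0.094]
wrist_force: [-1.6, 1.5, 4.1]
opening: 0.265
```

Request:
carry_out:
  motion: [0,0,0,0,-0.004,0.001,1,0,0,0,0,0,0,1]

```text
time_s: 9.35
eef_pos: [0.4148, 0.2191, 0.093]
eef_rot: [0.702, 0.107, 0.698, -0.093]
wrist_force: [-0.6, -6.5, 6.7]
opening: 0.263
```

Request:
carry_out:
  motion: [0,0,0,0,-0.003,0.001,1,0,0,0,0,0,0,1]

```text
time_s: 9.55
eef_pos: [0.4148, 0.2155, 0.093]
eef_rot: [0.702, 0.107, 0.698, -0.093]
wrist_force: [-0.7, 0.7, 3.8]
opening: 0.265
```

Request:
carry_out:
  motion: [0,0,0,0,-0.003,0.001,1,0,0,0,0,0,0,1]

```text
time_s: 9.75
eef_pos: [0.415, 0.2129, 0.093]
eef_rot: [0.702, 0.107, 0.698, -0.093]
wrist_force: [-2.0, 0.8, 4.0]
opening: 0.267
```

```bash
python3 arc.py 2 183
```

```text
0.2670007355441145 [-2.   0.8  4. ] [[0.009, 0.279, 0.96, 0.415], [0.019, 0.96, -0.28, 0.213], [-1.0, 0.021, 0.004, 0.093], [0.0, 0.0, 0.0, 1.0]]
0.12411564858010783 182.2423895759925
[[0.0, -0.0001, 0.0023], [-0.0, -0.0008, 0.0003]]
```

Request:
carry_out:
  motion: [0,0,0,0,0,0,0,0,0,0,0,0,0,-1,0,0,0,0,0,0,-1,0,0,0,0,0,0,-1,0,0,0,0,0,0,-1,0,0,0,0,0,0,-1]

```text
time_s: 10.35
eef_pos: [0.415, 0.213, 0.0919]
eef_rot: [0.702, 0.108, 0.698, -0.093]
wrist_force: [-0.1, 0.3, -0.2]
opening: 1.002
```

Run:
```python
from h import *
ax=np.array([.539,.2178])
for c in('scene','side'):
  snap(c,c+'3.png')
  for n,o in(('handle_center',0),('brick_top',-90),('sculpture',90)):
    print(c,n,[(p,k,round(np.degrees(np.arctan2(p[1]-ax[1],p[0]-ax[0]))%360+o,1)) for p,k in lm(c,n)[:2]])
T=tool();print(T.round(3));print(rel([.487,-.156,.06]))
```

```text
scene handle_center [([0.4164, 0.219, 0.1051], 0.76, np.float64(179.4)), ([0.7704, -0.0867, 0.0013], 0.37, np.float64(307.2))]
scene brick_top [([0.5367, 0.1363, 0.088], 0.84, np.float64(178.4))]
scene sculpture []
side handle_center [([0.4177, 0.2171, 0.1055], 0.58, np.float64(180.3))]
side brick_top [([0.5395, 0.1343, 0.0885], 0.63, np.float64(180.3))]
side sculpture [([0.5391, 0.308, 0.0542], 0.7, np.float64(179.9)), ([0.7709, -0.09, -0.0028], 0.38, np.float64(397.0))]
[[ 0.01   0.281  0.96   0.415]
 [ 0.02   0.96  -0.281  0.213]
 [-1.     0.022  0.004  0.092]
 [ 0.     0.     0.     1.   ]]
[ 0.0251 -0.3346  0.1725]
```

The platter settled back from about 182° to 180° on release, so it was drawn into the notch. I'll lift clear.

Request:
carry_out:
  motion: [0,0,0,-0.03,0,0,-1,0,0,0,-0.04,0,0,-1,0,0,0,-0.04,0,0,-1,0,0,0,-0.03,0,0,-1,0,0,0,0,0,0,-1]

```text
time_s: 11.25
eef_pos: [0.4122, 0.2097, 0.2357]
eef_rot: [0.701, 0.107, 0.699, -0.093]
wrist_force: [0.7, -0.4, -0.2]
opening: 1.002
```

```bash
cat >> h.py <<'E'
def plan(p,ydir,pitch=0):
    """rotvec deg (tool) and shift (tool) to TCP p, jaws along ydir, tool down"""
    T=tool();y=np.array([*ydir,0.]);y/=np.linalg.norm(y);x=np.array([0,0,-1.])
    G=np.c_[x,y,np.cross(x,y)]
    print('rot',np.degrees(R.from_matrix(T[:3,:3].T@G).as_rotvec()).round(2),'shift',(T[:3,:3].T@(np.array(p)-T[:3,3])).round(4),'pos',T[:3,3].round(4),'t',ctrl.get_obs()['time_s'])
E
python3 - <<'E'
from h import *
ax=np.array([.539,.2178])
T=tool()
for c in('wrist','scene','side'):
  ctrl.camera(c)
  for n,o in(('handle_center',0),('brick_top',-90),('sculpture',90)):
    print(c,n,[(p,k,round(np.degrees(np.arctan2(p[1]-ax[1],p[0]-ax[0]))%360+o,1)) for p,k in lm(c,n,T)[:1]])
plan([.487,-.156,.18],[.386,.9225])
E
```

```text
wrist handle_center [([0.4146, 0.2146, 0.108], 0.76, np.float64(181.5))]
wrist brick_top [([0.5382, 0.1355, 0.0865], 0.82, np.float64(179.4))]
wrist sculpture [([0.5317, 0.3089, 0.058], 0.8, np.float64(184.6))]
scene handle_center [([0.4177, 0.2194, 0.1023], 0.58, np.float64(179.2))]
scene brick_top [([0.5346, 0.1398, 0.0876], 0.58, np.float64(176.8))]
scene sculpture [([0.5373, 0.3044, 0.0568], 0.86, np.float64(181.1))]
side handle_center [([0.4179, 0.2113, 0.1039], 0.64, np.float64(183.1))]
side brick_top [([0.5386, 0.1387, 0.089], 0.95, np.float64(179.7))]
side sculpture [([0.5387, 0.308, 0.0508], 0.72, np.float64(180.2))]
rot [ 6.38 -0.54 -0.88] shift [ 0.0438 -0.3293  0.1774] pos [0.4095 0.2091 0.2306] t 11.85
```

Request:
carry_out:
  motion: [0.7,0,0,0,-0.036,0.0197,-1,0.7,0,-0.1,0,-0.036,0.0197,-1,0.7,0,-0.1,0,-0.036,0.0197,-1,0.7,0,-0.1,0,-0.036,0.0197,-1,0.7,0,-0.1,0,-0.036,0.0197,-1,0.7,0,-0.1,0,-0.036,0.0197,-1,0.7,0,-0.1,0,-0.036,0.02,-1,0.7,0,-0.1,0,-0.036,0.02,-1,0.7,0,-0.1,0,-0.036,0.02,-1,0,0,0,0,0,0,-1]

```text
time_s: 12.85
eef_pos: [0.4745, -0.1681, 0.2253]
eef_rot: [0.691, 0.139, 0.696, -0.137]
wrist_force: [0.2, 0.6, 0.3]
opening: 1.001
```

```bash
cat > m.py <<'E'
from h import *
ps={}
for i in range(2):
  T=tool()
  for c in('wrist','scene','side'):
    ctrl.camera(c)
    for n in('leaf1_stem','leaf1_rib','leaf1','leaf1_tip'):
      for p,k in lm(c,n,T)[:2]:
        if .4<p[0]<.66 and -.24<p[1]<-.1: print(c,n,p,k); ps.setdefault(n,[]).append(p); break
for n in ps: print(n,np.mean(ps[n],0).round(4))
plan([.487,-.156,.10],[.386,.9225])
snap('wrist','w4.png')
E
python3 m.py
```

```text
wrist leaf1_stem [0.4401, -0.133, 0.0678] 0.77
wrist leaf1_rib [0.4863, -0.1549, 0.0643] 0.87
wrist leaf1_tip [0.6241, -0.2151, 0.055] 0.95
scene leaf1_stem [0.4407, -0.1356, 0.066] 0.98
scene leaf1_rib [0.4811, -0.157, 0.0699] 0.69
scene leaf1 [0.5475, -0.1821, 0.0596] 0.96
scene leaf1_tip [0.6268, -0.2139, 0.0533] 0.82
side leaf1_stem [0.4414, -0.1331, 0.0687] 0.64
side leaf1_rib [0.4823, -0.1559, 0.0687] 0.58
side leaf1 [0.5461, -0.1831, 0.0591] 0.64
side leaf1_tip [0.6245, -0.2148, 0.055] 0.92
wrist leaf1_stem [0.4431, -0.1326, 0.064] 0.66
wrist leaf1_rib [0.489, -0.1562, 0.0663] 0.78
wrist leaf1 [0.5462, -0.1805, 0.0577] 0.72
wrist leaf1_tip [0.6233, -0.2132, 0.0529] 0.73
scene leaf1_stem [0.4429, -0.1371, 0.0638] 0.57
scene leaf1_rib [0.4825, -0.1573, 0.0656] 0.66
scene leaf1 [0.5477, -0.1804, 0.0613] 0.88
scene leaf1_tip [0.5477, -0.1803, 0.0593] 0.65
side leaf1_stem [0.4396, -0.1363, 0.0682] 0.9
side leaf1_rib [0.4843, -0.1564, 0.0679] 0.96
side leaf1 [0.5494, -0.1856, 0.0564] 0.89
side leaf1_tip [0.6254, -0.2126, 0.0578] 0.81
leaf1_stem [ 0.4413 -0.1346  0.0664]
leaf1_rib [ 0.4842 -0.1563  0.0671]
leaf1_tip [ 0.612  -0.2083  0.0556]
leaf1 [ 0.5474 -0.1823  0.0588]
rot [ 0.49 -0.44 -0.16] shift [0.1253 0.0115 0.0101] pos [ 0.4741 -0.1635  0.2254] t 14.35
```

View pics/w4.png

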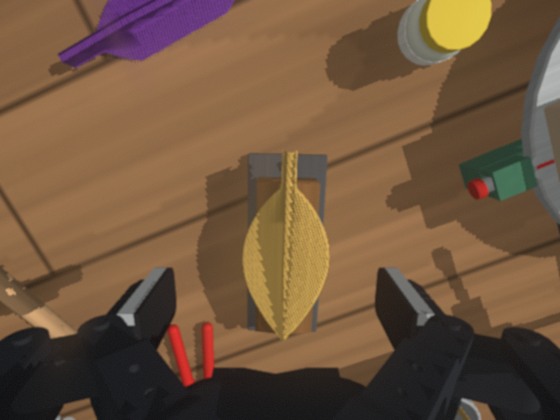

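The wrist view shows the leaf with its stem at (290,155) and its tip at (285,335), nearly in line with the tool. I'll descend over the rib in small steps.

Request:
carry_out:
  motion: [0.5,-0.4,-0.2,0.03,0.004,0.003,-1,0.5,0,0,0.035,0.004,0.003,-1,0,0,0,0.03,0.003,0.003,-1,0,0,0,0.025,0,0,-1,0,0,0,0.01,0,0,-1,0,0,0,0,0,0,-1,0,0,0,0,0,0,-0.3]

```text
time_s: 15.1
eef_pos: [0.4894, -0.1581, 0.0942]
eef_rot: [0.695, 0.141, 0.691, -0.144]
wrist_force: [0.6, 0.4, -0.6]
opening: 0.856
```

Run:
```python
from h import *
plan([.4865,-.1558,.061],[.3955,.918])
T=tool();snap('wrist','w5.png');print(lm('wrist','leaf1_rib',T),lm('wrist','leaf1_stem',T))
plan([.4865,-.1558,.061],[.3955,.918]);print(ctrl.get_obs()['opening'])
```

```text
rot [0.04 0.34 0.11] shift [ 0.0332  0.001  -0.0038] pos [ 0.4894 -0.1581  0.0942] t 15.1
[([0.4866, -0.1555, 0.0667], 0.88)] [([0.4426, -0.1318, 0.067], 0.91)]
rot [0.04 0.45 0.13] shift [ 0.0339  0.0011 -0.0045] pos [ 0.4899 -0.1584  0.095 ] t 15.25
0.6511796933711416
```

View pics/w5.png

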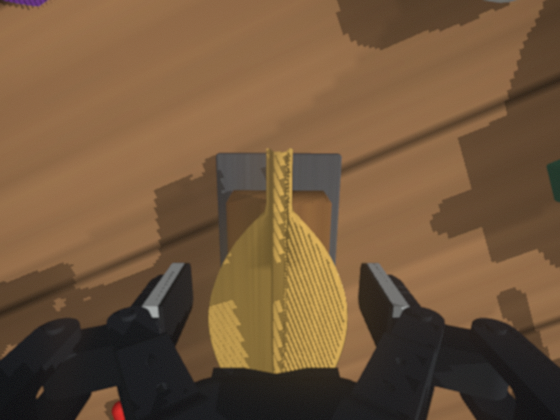

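Request:
carry_out:
  motion: [0,0.4,0.1,0.012,0.001,-0.0025,0.3,0,0,0,0.011,0,-0.0015,0.3,0,0,0,0.007,0,0,0.3,0,0,0,0.002,0,0,0.3,0,0,0,0,0,0,0.3]

```text
time_s: 15.75
eef_pos: [0.4875, -0.1566, 0.062]
eef_rot: [0.694, 0.142, 0.691, -0.143]
wrist_force: [0.1, -0.5, -0.2]
opening: 0.349
```

Run:
```python
from h import *
plan([.4865,-.1558,.061],[.3955,.918]);o=ctrl.get_obs();print(o['opening'],o['wrist_force'])
```

```text
rot [0.03 0.22 0.05] shift [ 0.001   0.0003 -0.0013] pos [ 0.4875 -0.1566  0.062 ] t 15.75
0.3485136382851872 [ 0.07414433 -0.54548359 -0.19095092]
```

Request:
carry_out:
  motion: [0,0,0,0,0,0,1,0,0,0,0,0,0,1,0,0,0,0,0,0,1,0,0,0,0,0,0,1,0,0,0,0,0,0,1]

```text
time_s: 16.25
eef_pos: [0.4875, -0.1562, 0.0621]
eef_rot: [0.694, 0.142, 0.691, -0.143]
wrist_force: [-0.4, 0.9, -1.4]
opening: 0.134
```

Opening is 11 mm, so the rib is gripped. I'll start the peel about the tip.

Request:
carry_out:
  motion: [0,1.5,0,-0.004,0,0,1,0,1.5,0,-0.0039,0,0.0001,1,0,1.5,0,-0.0039,0,0.0001,1,0,1.5,0,-0.0039,0,0.0001,1,0,1.5,0,-0.0039,0,0.0001,1]

```text
time_s: 16.75
eef_pos: [0.4891, -0.1567, 0.0797]
eef_rot: [0.647, 0.152, 0.736, -0.133]
wrist_force: [0.5, 0.7, -1.5]
opening: 0.134
```

```bash
cat > k.py <<'E'
from h import *
o=ctrl.get_obs();T=tool();print(o['opening'],o['wrist_force'].round(1),T.round(3).tolist(),'pitch',np.degrees(np.arcsin(T[2,2])))
print('tip',(T@[.003,0,.15,1]).round(4),'leaf',(T@[.003,0,.065,1]).round(4))
for c in('scene','side'):
  snap(c,c+'k.png')
  for n in('leaf1_stem','leaf2_stem','leaf1','leaf1_tip','leaf2_tip','leaf2'): print(c,n,lm(c,n)[:2])
print(ctrl.get_obs()['time_s'])
E
python3 k.py
```

```text
0.1335998841869309 [ 0.5  0.7 -1.5] [[-0.118, 0.396, 0.911, 0.489], [0.051, 0.918, -0.392, -0.157], [-0.992, 0.0, -0.128, 0.08], [0.0, 0.0, 0.0, 1.0]] pitch -7.375744590303103
tip [ 0.6254 -0.2155  0.0575  1.    ] leaf [ 0.548  -0.1821  0.0684  1.    ]
scene leaf1_stem [([0.4463, -0.1361, 0.088], 0.86), ([0.2798, -0.3078, 0.013], 0.57)]
scene leaf2_stem [([0.4376, -0.1347, 0.0647], 0.67), ([0.7708, -0.0884, 0.0034], 0.32)]
scene leaf1 [([0.5494, -0.1821, 0.0672], 0.73), ([0.2746, -0.1908, 0.0048], 0.62)]
scene leaf1_tip [([0.6227, -0.2148, 0.0552], 0.97), ([0.6203, 0.1378, 0.1203], 0.6)]
scene leaf2_tip [([0.4443, -0.137, 0.0883], 0.47)]
scene leaf2 [([0.5494, -0.1821, 0.0672], 0.73), ([0.2746, -0.1908, 0.0048], 0.62)]
side leaf1_stem [([0.4441, -0.1364, 0.0931], 0.72), ([0.2835, -0.2995, 0.014], 0.71)]
side leaf2_stem [([0.5448, -0.1812, -0.0007], 0.66), ([0.4394, -0.1328, 0.0624], 0.64)]
side leaf1 [([0.5487, -0.1838, 0.0656], 0.91), ([0.2727, -0.1857, 0.0044], 0.76)]
side leaf1_tip [([0.5372, 0.2178, -0.002], 0.74), ([0.7693, -0.0902, -0.0028], 0.73)]
side leaf2_tip []
side leaf2 [([0.5487, -0.1838, 0.0656], 0.91), ([0.2727, -0.1857, 0.0044], 0.76)]
17.45
```

Request:
carry_out:
  motion: [0,1.5,0,-0.004,0,0.0001,1,0,1.5,0,-0.004,0,0.0001,1,0,1.5,0,-0.004,0,0.0001,1,0,1.5,0,-0.004,0,0.0001,1,0,1.5,0,-0.004,0,0.0001,1,0,1.5,0,-0.004,0,0.0001,1,0,0,0,0,0,0,1,0,0,0,0,0,0,1]

```text
time_s: 18.25
eef_pos: [0.4921, -0.1578, 0.1031]
eef_rot: [0.584, 0.162, 0.787, -0.12]
wrist_force: [0.2, -1.3, 0.2]
opening: 0.132
```

```bash
python3 k.py
```

```text
0.13226799957383512 [ 0.2 -1.3  0.2] [[-0.266, 0.396, 0.879, 0.492], [0.115, 0.918, -0.379, -0.158], [-0.957, 0.0, -0.29, 0.103], [0.0, 0.0, 0.0, 1.0]] pitch -16.855629329714404
tip [ 0.6232 -0.2143  0.0567  1.    ] leaf [ 0.5485 -0.1821  0.0814  1.    ]
scene leaf1_stem [([0.2818, -0.3077, 0.0137], 0.87), ([0.42, 0.2228, 0.1056], 0.74)]
scene leaf2_stem [([0.4388, -0.136, 0.0667], 0.87), ([0.7671, -0.0877, 0.0015], 0.64)]
scene leaf1 [([0.5491, -0.1811, 0.0802], 0.87), ([0.2771, -0.187, 0.005], 0.6)]
scene leaf1_tip [([0.2689, -0.1023, 0.0049], 0.95), ([0.624, -0.2131, 0.0547], 0.84)]
scene leaf2_tip [([0.6238, -0.2096, 0.0538], 0.94)]
scene leaf2 [([0.5491, -0.1811, 0.0802], 0.87), ([0.2771, -0.187, 0.005], 0.6)]
side leaf1_stem [([0.2827, -0.2992, 0.0158], 0.84)]
side leaf2_stem [([0.4409, -0.1362, 0.0652], 0.86)]
side leaf1 [([0.5508, -0.1836, 0.0817], 0.89), ([0.5472, -0.1821, 0.0536], 0.68)]
side leaf1_tip [([0.2692, -0.1039, 0.0087], 0.88), ([0.6233, -0.213, 0.0529], 0.72)]
side leaf2_tip [([0.6267, -0.2144, 0.0577], 0.82), ([0.4729, -0.4967, -0.0001], 0.28)]
side leaf2 [([0.5508, -0.1836, 0.0817], 0.89), ([0.5472, -0.1821, 0.0536], 0.68)]
18.95
```

Request:
carry_out:
  motion: [0,0,0,-0.012,0,-0.0036,1,0,0,0,-0.019,0,-0.0058,1,0,0,0,-0.024,0,-0.007,1,0,0,0,-0.0287,0,-0.0087,1,0,-3,0,-0.0287,0,-0.0087,1,0,-4,0,-0.029,0,-0.007,1,0,-5,0,-0.02,0,-0.003,1,0,-5,0,0,0,0,1,0,0,0,0,0,0,1]

```text
time_s: 19.85
eef_pos: [0.4882, -0.1552, 0.279]
eef_rot: [0.691, 0.144, 0.694, -0.142]
wrist_force: [-0.5, -0.9, -2.8]
opening: 0.134
```

```bash
python3 k.py;python3 - <<'E'
from h import *
plan([.48,.158,.24],[.3955,.918])
im=np.hstack([cv2.imread('pics/scenek.png'),cv2.imread('pics/sidek.png')]);cv2.imwrite('pics/a6.png',cv2.resize(im,(800,300)))
E
```

```text
0.13351591369399157 [-0.5 -0.9 -2.8] [[-0.004, 0.395, 0.919, 0.488], [0.004, 0.919, -0.395, -0.155], [-1.0, 0.002, -0.005, 0.279], [0.0, 0.0, 0.0, 1.0]] pitch -0.2743836155653453
tip [ 0.626  -0.2144  0.2753  1.    ] leaf [ 0.5479 -0.1809  0.2757  1.    ]
scene leaf1_stem [([0.4446, -0.1371, 0.2815], 0.82), ([0.4169, 0.2177, 0.1041], 0.72)]
scene leaf2_stem [([0.44, -0.1348, 0.0643], 0.76), ([0.5344, 0.3045, 0.054], 0.15)]
scene leaf1 [([0.55, -0.1817, 0.2726], 0.91), ([0.5359, 0.307, 0.055], 0.71)]
scene leaf1_tip [([0.2674, -0.1022, 0.0037], 0.91), ([0.6273, -0.2111, 0.2724], 0.75)]
scene leaf2_tip [([0.6238, -0.2131, 0.0556], 0.63)]
scene leaf2 [([0.55, -0.1817, 0.2726], 0.91), ([0.5359, 0.307, 0.055], 0.71)]
side leaf1_stem [([0.4449, -0.1394, 0.2799], 0.85), ([0.2816, -0.3012, 0.0145], 0.77)]
side leaf2_stem [([0.4419, -0.1338, 0.0654], 0.78), ([0.5386, 0.2165, -0.0023], 0.54)]
side leaf1 [([0.5496, -0.1844, 0.2711], 0.95), ([0.2708, -0.1835, 0.0061], 0.81)]
side leaf1_tip [([0.2659, -0.1022, 0.0048], 0.93), ([0.6257, -0.2169, 0.2703], 0.83)]
side leaf2_tip [([0.6241, -0.2149, 0.0555], 0.7)]
side leaf2 [([0.5496, -0.1844, 0.2711], 0.95), ([0.2708, -0.1835, 0.0061], 0.81)]
20.55
rot [ 0.03 -0.39 -0.11] shift [ 0.0389  0.2848 -0.1328] pos [ 0.4896 -0.1563  0.2775] t 20.55
```

View pics/a6.png

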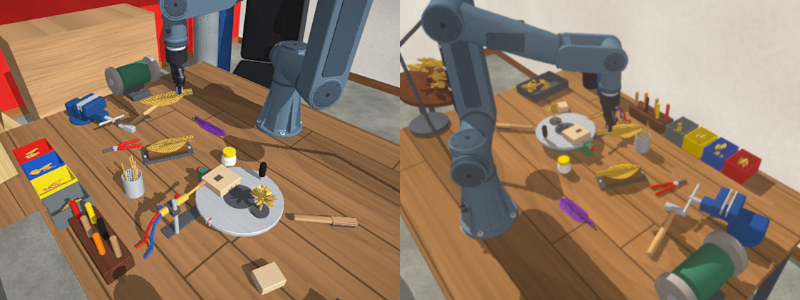

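The lift-off is clean: the leaf hangs level at (0.549, -0.182, 0.272) and the lower leaves are unmoved. I'll carry it to the brick at about (0.538, 0.134).

Request:
carry_out:
  motion: [0,-0.3,0,0,0.015,-0.007,1,0,0,0,0,0.03,-0.014,1,0,0,0,0,0.033,-0.016,1,0,0,0,0,0.033,-0.016,1,0,0,0,0,0.033,-0.016,1,0,0,0,0,0.033,-0.016,1,0,0,0,0,0.033,-0.015,1,0,0,0,0,0.03,-0.014,1,0,0,0,0,0.022,-0.01,1,0,0,0,0,0.012,-0.006,1]

```text
time_s: 21.55
eef_pos: [0.4748, 0.1638, 0.2793]
eef_rot: [0.693, 0.146, 0.692, -0.142]
wrist_force: [-0.3, -0.9, -1.7]
opening: 0.131
```

```bash
cat > f.py <<'E'
from h import *
ps={}
for c in('scene','side'):
  ctrl.camera(c)
  for n in('leaf1','brick_top','handle_center'):
    r=lm(c,n)[:1];print(c,n,r)
    if r:ps.setdefault(n,[]).append(r[0][0])
T=tool();L=(T@[.006,0,.0653,1])[:3];print('fk leaf',L.round(4),'mean',{n:np.mean(ps[n],0).round(4).tolist() for n in ps})
plan(T[:3,3]+np.array([.538,.134,.170])-L,[.3955,.918])
o=ctrl.get_obs();print(o['opening'],o['wrist_force'].round(1))
E
python3 f.py
```

```text
scene leaf1 [([0.5508, -0.179, 0.0525], 0.87)]
scene brick_top [([0.5386, 0.1381, 0.0877], 0.75)]
scene handle_center [([0.4171, 0.2205, 0.1037], 0.5)]
side leaf1 [([0.5344, 0.1346, 0.2749], 0.67)]
side brick_top [([0.5387, 0.1346, 0.0878], 0.59)]
side handle_center [([0.4148, 0.2147, 0.103], 0.6)]
fk leaf [0.5357 0.1339 0.2731] mean {'leaf1': [0.5426, -0.0222, 0.1637], 'brick_top': [0.5386, 0.1364, 0.0878], 'handle_center': [0.416, 0.2176, 0.1034]}
rot [-0.37  0.02 -0.3 ] shift [0.1031 0.0004 0.0021] pos [0.4759 0.1601 0.2791] t 21.95
0.12759561696968746 [ 0.1  0.2 -1.4]
```

Lowering 10 cm gently.

Request:
carry_out:
  motion: [0,0,0,0.012,0,0.002,1,0,0,0,0.02,0,0,1,0,0,0,0.024,0,0,1,0,0,0,0.022,0,0,1,0,0,0,0.014,0,0,1,0,0,0,0.007,0,0,1,0,0,0,0,0,0,1,0,0,0,0,0,0,1,0,0,0,0,0,0,1]

```text
time_s: 22.85
eef_pos: [0.4792, 0.1548, 0.1732]
eef_rot: [0.692, 0.15, 0.691, -0.146]
wrist_force: [-0.5, -1.1, -2.1]
opening: 0.132
```

```bash
python3 f.py
python3 - <<'E'
from h import *
a=snap('scene','s9.png');b=snap('side','d9.png')
cv2.imwrite('pics/a9.png',np.hstack([cv2.resize(a[150:360,220:500],(400,300)),cv2.resize(b[100:310,130:410],(400,300))]))
print(lm('scene','leaf1_tip'),lm('scene','leaf2_stem'),lm('side','leaf2_stem'),lm('side','leaf2_tip'))
o=ctrl.get_obs();print(o['dq'].round(4),o['opening'])
E
```

```text
scene leaf1 [([0.2756, -0.1904, 0.0039], 0.84)]
scene brick_top [([0.5373, 0.1351, 0.0871], 0.87)]
scene handle_center [([0.4165, 0.2171, 0.1027], 0.5)]
side leaf1 [([0.538, 0.1268, 0.1683], 0.98)]
side brick_top [([0.5401, 0.1353, 0.0867], 0.74)]
side handle_center [([0.4127, 0.2193, 0.1023], 0.5)]
fk leaf [0.5385 0.1283 0.1669] mean {'leaf1': [0.4068, -0.0318, 0.0861], 'brick_top': [0.5387, 0.1352, 0.0869], 'handle_center': [0.4146, 0.2182, 0.1025]}
rot [-0.85  0.01 -0.26] shift [-0.0031  0.005  -0.0028] pos [0.4789 0.155  0.1729] t 23.25
0.13145105990622755 [ 0.   0.1 -2.4]
[([0.6153, 0.0952, 0.166], 0.87), ([0.5392, 0.2218, 0.0528], 0.67)] [([0.5403, 0.1395, 0.0903], 0.72), ([0.4403, -0.1377, 0.0632], 0.71), ([0.476, 0.1558, 0.1776], 0.48)] [([0.4397, -0.1369, 0.0637], 0.72), ([0.3935, 0.0354, -0.0027], 0.61)] [([0.6282, -0.2132, 0.056], 0.94), ([0.3708, 0.4635, 0.0002], 0.61), ([0.5384, 0.1276, 0.1665], 0.6)]
[-0.0002  0.0001 -0.0006  0.0016 -0.0012  0.0009] 0.13059981735035392
```

View pics/a9.png

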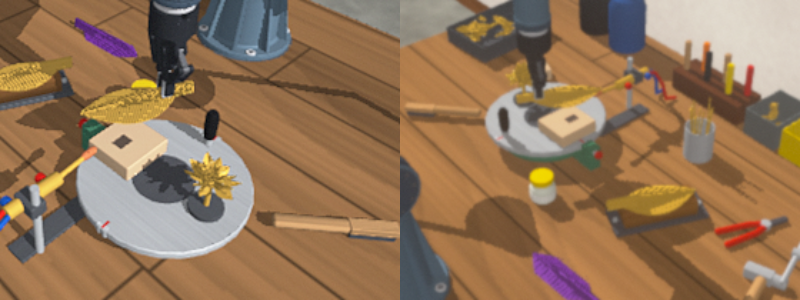

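```bash
python3 -c "
from bench import ctrl
print(ctrl.hand_in());o=ctrl.get_obs();print(o['opening'],o['eef_pos'])"
```

```text
the job is handed in; nothing more can be done
None
the job is handed in; nothing more can be done
```

I turned the platter about 80° anticlockwise by its handle, peeled the top leaf off stem end first, and handed in at about 23 s with the leaf held over the firebrick. `hand_in` reports no verdict, so these are my own last checks.

| Check | Last reading |
|---|---|
| Leaf over brick, seen from above | leaf about (0.538, 0.128), brick about (0.539, 0.135): roughly 8 mm off centre |
| Leaf height above brick | about 80 mm |
| Leaf level, ribbed side up | tool within about 1° of vertical |
| Leaf held by the fingers | opening steady at 0.13 (11 mm on the rib), joints at rest |
| Peel, stem end | lifted about 17° about the tip before leaving the stack |
| Next leaf | stem and tip read within a few mm of their places on the stack |

- **First grip missed:** the fingers shut beside the handle and nudged the platter a few degrees the wrong way. I reopened, gripped it again and carried on.
- **Notch not read directly:** I judged the click from the force pattern and from the platter drawing back about 2° on release. Single camera readings of its angle scattered by a few degrees (176.8 to 184.6), averaging close to 180°, which agrees with the torch position.
- **Detector mix-ups:** some landmark readings jumped to look-alikes, such as the purple leaf. I left those out.
- **Bystanders, torch and sculpture:** I saw no contact in the last picture, but I did not measure them separately at the end.

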